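# Open the bench gauge to its latched loading position

### The arm

A 7-joint arm with a two-finger parallel gripper is mounted at the origin on the work surface. World frame = base frame: x ahead of the robot, y to its left, z up, the work surface at z = 0. Lengths are in m, angles in degrees, forces in N, time in s.
With the tool pointing down it reaches from about 0.425 to 0.875 m from the base axis. Payload 4.7 kg.
Tool frame: the origin (TCP) lies on the centre line of the jaws, within the pads' length; the fingertips stand ahead of it and the grasp point (between the pads) lies 2 mm behind it (env.tip_reach is the x of the fingertips in the tool frame, in m); x points along the fingers, z is the direction in which the jaws open and shut, and the axes are right-handed (so a half turn about x gives the same grasp; the last joint's range is limited). The gripper opens to 87 mm and grips with 3 to 60 N. Pads are 19 mm wide; open, the fingers measure 117 mm over their backs; the gripper's body (75 mm by 190 mm) begins 51 mm behind the grasp point.
Start: joints at [68.646, 18.392, -4.016, 83.108, 1.295, 78.541, -3.26], TCP at [0.245, -0.602, 0.24] pointing down, gripper open.
Joint ranges: [-163.93, 163.93], [-17.29, 119.83], [-79.2, 71.16], [3.27, 140.29], [-89.18, 269.18], [5.43, 117.66], [-154.24, 154.24]. Speed limits (degrees/s): [147.25, 147.25, 180, 180, 180, 180, 180].

### API

Orientations are given as [roll, pitch, yaw] about the fixed x, y, z axes, in that order (R = Rz(yaw) Ry(pitch) Rx(roll)).
In Python, from cell import telemetry, optics, env, models gives the robot as it stands.
- The arm moves only by the shell command python3 -m pendant 'ROWS' [FORCE]. ROWS is JSON, a list of rows, each a list of 3 entries, a list of its own where there are three numbers: the finger opening in mm, from 0 to 87, then the shift along the tool's x, y, z in mm, then the turn, a rotation vector about the tool's x, y, z in rad. A call has 1 to 10 rows; each row is the pose to reach, as a shift and turn from the pose commanded when the call began, along the tool's axes at that moment; what a row does not reach only later rows make up. A row lasts 1/12 s, in which the tool goes at most 41.7 mm and 7.16 degrees, less where a joint would pass 70% of its speed; a pose out of reach is approached as far as the arm can. A call with a gripper value outside its range is refused whole. The fingers move at their own pace and stop on an object; FORCE is the grip in N (left out, the last holds). Time passes only in rows, so rows that repeat a pose let the fingers close. It gives the time, the measured TCP pose, the force and the opening at its end, in the units of the state.
- telemetry.get_obs(): the state, without advancing time (a new reading comes with each control period).
- optics.read_camera(name): name is "side" or "top"; returns a dict with "image" (420x560x3 uint8, blue, green, red), "range_z" (420x560 float32, m along the optical axis (not along the pixel's ray), 0 where there is no reading), "fx", "fy", "cx", "cy" (pixels), "cam_to_world" (4x4, takes a point from camera to world coordinates). Camera axes: x right, y up, looking along -z (the intrinsics and any distortion apply to the point x, -y, -z); pixel columns grow to the right and rows downward; lengths in m; the calibration is good to about 2 mm. A picture is of the moment at which its call begins.
- env.sign_off(): hands the job in, once; it reports no verdict.
Trained networks look in the newest picture that a camera, given by its name, has taken for a name from the list of things; names that differ only in an ending like _2 or _b are one class to them, and where a whole thing is asked for, a point or a joint stands for the part that bears it (a point fixed in the world has none). Each returns a list of dicts, best first, with "confidence" (0 to 1); they miss things now and then, are a little off and sometimes report something else, mostly with a low value. They report only what shows in the picture. A call takes as long as a camera call. They do not tell look-alikes from the thing itself.
- models.masks_of(camera, label): "pixels" (420x560 bool, what is visible of it) and "extent" ([left, top, right, bottom] as shares, 0 to 1, of the picture: columns of its width, rows of its height, round what is visible of it).
- models.landmark_of(camera, label): "centre" ([row, column] as shares, 0 to 1, of the picture: columns of its width, rows of its height: a listed point, or the origin of a listed thing).
The state is a dict: "time_s": time; "qpos": joint angles; "joint_velocities": joint speeds; "effort": joint torques, N m; "tool_pos": TCP position; "tool_rot": TCP orientation; "force": force on the tool from outside, world axes, zero at the start; "wrist_torque": the same for the moment, N m; "grip_width": finger opening in m.
Only numpy, scipy, OpenCV 4.12 (cv2) and the standard library are available. Lean on these libraries where they do the work, as an engineer would, in place of code of your own. Each camera call takes 0.05 s, during which the arm holds its last target.

### The job

Open the teal bench gauge to its loading position: with the fingertips push the orange face of the slide's tab, away from the anvil, until the slide reaches its end stop, then let go so that the spring returns the slide and it stays caught on the stop pin half way. Only push the tab, never grip it or touch its black back; keep off the stop pin's knob, and leave the setting ring, plug gauge and indicator standing where they are.

Things in the scene. Friction and masses are not known exactly. Their poses are not given: they have to be found in the camera images.
- gauge: Teal bench gauge, fixed to the bench; base 270 x 110 mm, 30 mm high, from x = -120 to +150 mm of its own frame; origin on its centre line at bench height. Own +x is the direction in which the slide is pushed open (away from the robot at yaw 0), z up. A black readout stands at x -78 to -12, y 31 to 53 mm, 64 mm high; the slide's end stop at x = 132 mm, 61 mm high
- anvil_top (a point): centre of the top of the teal anvil post, 81 mm above the bench; the post is 20 mm long and 36 mm wide and stands at x = -105 to -85 mm of the gauge, on the near side of the tab
- bridge_top (a point): centre of the top of the teal bridge over the slide, 91 mm above the bench, at x = 41 mm of the gauge; the bridge is 24 mm long and 84 mm wide and holds the stop pin in a steel sleeve of 23 mm diameter, top 103 mm high
- slide (a joint): travel of the sprung slide, m, along the gauge's +x: 0 = closed (start), 0.065 = end stop, about 0.035 = caught on the stop pin. A spring (3 N at 0, 7 N at the stop) returns it in under 1 s. From 0.01 to 0.035 its brass ramp lifts the pin (1 to 2 N more); past about 0.036 the pin drops behind the ramp and will stop the return; let go earlier it goes back to 0
- tab_face (a point): middle of the orange front face of the slide's upright tab, 100 mm above the bench, x = -61 mm of the gauge when closed; moves with the slide. The face looks along the gauge's -x, towards the anvil. Tab 36 mm wide (along y), 12 mm thick (8 mm orange, then 4 mm black), free from 79 to 116 mm above the bench
- tab_back: black rubber back layer of the tab, 4 x 36 x 38 mm, on the side away from the anvil, to be left untouched; its origin is that of the slide (the gauge's origin, shifted by the slide's travel)
- stop_pin (a joint): lift of the spring-loaded vertical stop pin in m: 0 = down, about 0.009 while the slide's ramp passes under it, range 0 to 0.016
- pin_knob: round black knob with a blue cap on top of the stop pin, 20 mm diameter, 105 to 119 mm above the bench when down, rises with the pin; centre line at x = 41 mm, y = 0 of the gauge. Its origin is the gauge's origin, raised by the pin's lift
- setting_ring: loose black steel ring, 56 mm outside diameter, 22 mm bore, 24 mm high; origin at the centre of its underside, z up
- plug_gauge: loose bright steel plug gauge standing upright on a 38 mm foot, 80 mm tall; origin at the centre of its underside, z up
- indicator: loose grey round indicator with a display on top, 54 mm diameter, 42 mm high; origin at the centre of its underside, z up
There are look-alikes about, which are no part of the job. Leave any green or red look-alike of the plug_gauge alone.

How it is judged (in metres and radians):
On the way, in this order (a step that is already met when the one before it is completed fails the run):
1. the slide is pushed to its end stop (within 5 mm) (value of joint slide above 0.06 m), for 0.05 s.
2. the slide has come back and rests at 35 mm (within 3 mm) on the lowered stop pin (value of joint slide between 0.032 and 0.038 m and value of joint stop_pin below 0.002 m and velocity of joint slide between -0.01 and 0.01 m/s), for 0.3 s.
At the end, for the whole second after the job is handed in: slide at 35 mm (within 3 mm) and at rest, stop pin down (within 2 mm), nothing of the robot touching the slide; setting ring, plug gauge and indicator upright and within 15 mm of where they stood (all of step 2 and distance of each of setting_ring, plug_gauge, indicator from where it was at the start of the episode below 0.015 m and angle between each of setting_ring, plug_gauge, indicator's own z axis and vertical below 0.25 rad).
It fails at once if the tab is gripped or its back touched (contact force between the fingers and tab_back above 1 N).
It fails at once if the stop pin's knob is touched (contact force between any of the fingers, the arm and pin_knob above 1 N).
It fails at once if the black steel setting ring is shifted by more than 15 mm, lifted or tipped (distance of setting_ring from where it was at the start of the episode above 0.015 m or angle between setting_ring's own z axis and vertical above 0.25 rad).
It fails at once if the plug gauge is shifted by more than 15 mm, lifted or tipped (distance of plug_gauge from where it was at the start of the episode above 0.015 m or angle between plug_gauge's own z axis and vertical above 0.25 rad).
It fails at once if the indicator is shifted by more than 15 mm, lifted or tipped (distance of indicator from where it was at the start of the episode above 0.015 m or angle between indicator's own z axis and vertical above 0.25 rad).
It also fails if it takes over 42 s, if anything falls off the work surface, if the arm or the gripper's body presses on something with over 40 N, if the wrist force passes 120 N, or if a joint passes its speed limit or range.

## Working session

There is one attempt and no reset: what is moved stays moved. The work goes in short steps, Python scripts to look and compute and a shell command to move; the robot and the scene stay as the last step left them, time stands still between calls to the robot, and variables do not carry over. Pictures are saved under pics/ and viewed, and the job is handed in when it is done.

```bash
ls; mkdir -p pics
cat > h.py <<'E'
import numpy as np,cv2
from cell import telemetry,optics,env,models
def pt(c,r,col,z=None):
    # deproject pixel
    d=c["range_z"]; 
    if z is None:
        z=d[int(round(r)),int(round(col))]
    x=(col-c["cx"])/c["fx"]*z; y=(r-c["cy"])/c["fy"]*z
    return (c["cam_to_world"]@np.array([x,-y,-z,1]))[:3]
def cloud(c):
    d=c["range_z"]; R,C=np.mgrid[0:420,0:560]
    p=np.stack([(C-c["cx"])/c["fx"]*d,-(R-c["cy"])/c["fy"]*d,-d,np.ones_like(d)],-1)
    return (p@c["cam_to_world"].T)[...,:3]
E
python3 - <<'E'
from h import *
o=telemetry.get_obs(); print({k:np.round(v,3) for k,v in o.items()}, env.tip_reach)
for n in("top","side"):
    c=optics.read_camera(n); cv2.imwrite(f"pics/{n}0.png",c["image"]); P=cloud(c); np.save(n+"P.npy",P)
    print(n,[k for k in c],c["cam_to_world"].round(3).tolist(),c["fx"])
    for l in["gauge","anvil_top","bridge_top","tab_face","tab_back","pin_knob","setting_ring","plug_gauge","indicator"]:
        for q in models.landmark_of(n,l)[:3]:
            r,k=q["centre"][0]*420,q["centre"][1]*560
            i,j=min(419,max(0,int(r))),min(559,max(0,int(k)))
            print(l,round(q["confidence"],2),round(r),round(k),P[i,j].round(3))
E
```

```text
pics
{'time_s': np.float64(0.0), 'qpos': array([68.645, 18.44 , -4.015, 83.174,  1.297, 78.538, -3.26 ]), 'joint_velocities': array([-0.063,  0.037, -0.03 , -0.072,  0.015,  0.032, -0.001]), 'effort': array([-0.0000e+00, -4.9129e+01, -4.0400e-01, -3.1253e+01, -6.4000e-02,
        4.4000e-02,  0.0000e+00]), 'tool_pos': array([ 0.245, -0.602,  0.238]), 'tool_rot': array([-176.033,   89.893,  116.131]), 'force': array([-1.192, -1.167, -0.525]), 'wrist_torque': array([ 0.   ,  0.049, -0.016]), 'grip_width': np.float64(0.087)} 0.017
top ['image', 'range_z', 'fx', 'fy', 'cx', 'cy', 'cam_to_world'] [[-0.029, 0.992, -0.123, 0.515], [-0.999, -0.031, -0.015, 0.055], [-0.019, 0.123, 0.992, 0.81], [0.0, 0.0, 0.0, 1.0]] 388.03700116521975
gauge 0.93 222 305 [0.582 0.013 0.057]
anvil_top 0.77 265 331 [ 0.5   -0.03   0.083]
anvil_top 0.47 199 296 [0.62  0.031 0.121]
bridge_top 0.8 202 293 [0.615 0.037 0.119]
bridge_top 0.57 218 230 [0.594 0.158 0.08 ]
tab_face 0.71 247 321 [ 0.531 -0.01   0.118]
setting_ring 0.71 209 370 [ 0.61  -0.127  0.001]
setting_ring 0.61 266 330 [ 0.497 -0.027  0.082]
settin
[... 156 characters left out ...]
75 0.24  0.029]
indicator 0.73 261 260 [0.509 0.105 0.044]
indicator 0.52 265 331 [ 0.5   -0.029  0.079]
side ['image', 'range_z', 'fx', 'fy', 'cx', 'cy', 'cam_to_world'] [[-0.949, 0.19, -0.25, 0.349], [-0.314, -0.589, 0.745, 0.777], [-0.005, 0.785, 0.619, 0.661], [0.0, 0.0, 0.0, 1.0]] 498.1598510498391
anvil_top 0.65 192 339 [ 0.5   -0.03   0.078]
bridge_top 0.94 193 272 [0.618 0.044 0.098]
tab_face 0.82 183 325 [0.525 0.002 0.116]
setting_ring 0.9 184 299 [ 0.609 -0.109  0.023]
plug_gauge 0.86 276 259 [0.569 0.244 0.079]
plug_gauge 0.8 312 255 [0.572 0.263 0.011]
plug_gauge 0.57 281 194 [0.704 0.23  0.012]
indicator 0.63 266 312 [0.508 0.137 0.022]
indicator 0.2 193 272 [0.618 0.044 0.098]
```

View pics/top0.png

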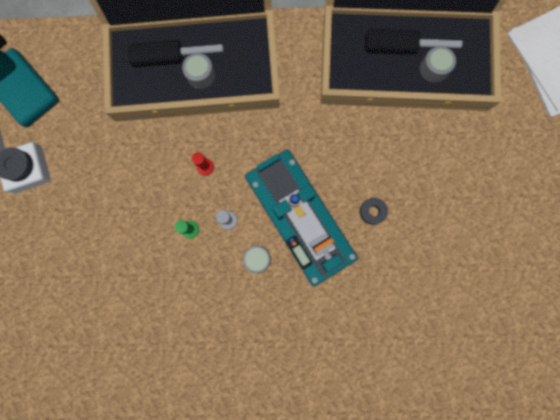

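View pics/side0.png

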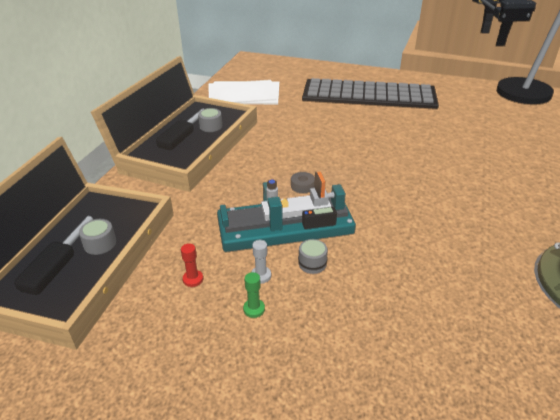

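Run:
```python
import cv2
a=cv2.imread("pics/top0.png")[140:300,180:400]; b=cv2.imread("pics/side0.png")[110:310,170:420]
cv2.imwrite("pics/ct.png",cv2.resize(a,None,fx=3.6,fy=3.6,interpolation=2)); cv2.imwrite("pics/cs.png",cv2.resize(b,None,fx=3,fy=3,interpolation=2))
```

```text
(no output)
```

View pics/ct.png

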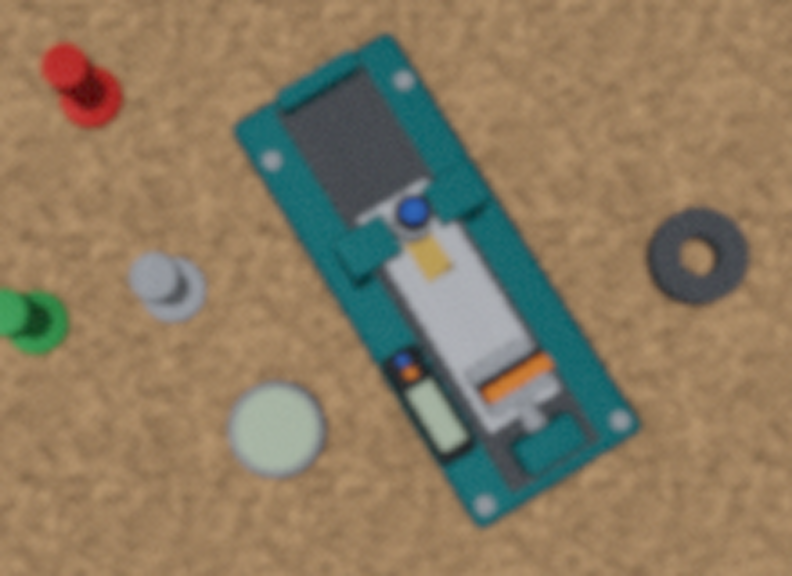

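View pics/cs.png

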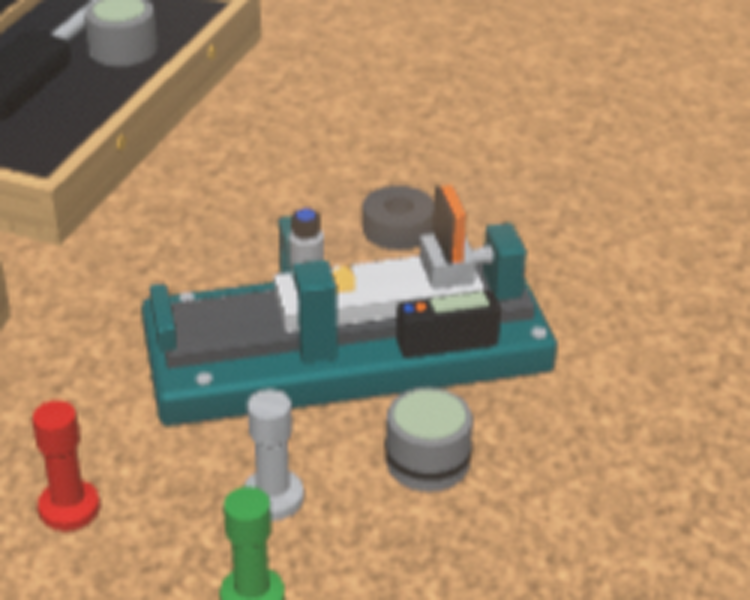

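The gauge stands mid-picture in the top view, with its tab's orange face at (247,321) towards the robot. The blue-capped knob is at (199,294), the silver plug gauge at (220,228), the indicator at (260,257) and the ring at (211,373).

Possible confusions, none of them part of the push:
- **Plug gauge:** red plug at (163,203) and green plug at (229,187).
- **Indicator:** round pieces in the cases at (67,197) and (62,440).
- **Gauge:** teal object at (88,25).

The only orange tab is the one at (247,321), and both crops confirm it faces the anvil. Next I'll fit the gauge pose.

Run:
```python
from h import *
from scipy.spatial.transform import Rotation as R
P=np.load("topP.npy"); im=cv2.imread("pics/top0.png")
hsv=cv2.cvtColor(im,cv2.COLOR_BGR2HSV)
roi=np.zeros((420,560),bool); roi[140:300,235:365]=1
teal=roi&(hsv[...,0]>80)&(hsv[...,0]<100)&(hsv[...,1]>120)
m=teal&(abs(P[...,2]-.03)<.008)
q=P[m][:,:2]; print(m.sum(),P[m][:,2].mean())
(c,s,a)=cv2.minAreaRect((q*1000).astype(np.float32)); print(c,s,a)
bp=cv2.boxPoints((c,s,a)); print(bp.round(1).tolist())
# orient
e=[bp[1]-bp[0],bp[2]-bp[1]]; L=max(e,key=np.linalg.norm); L/=np.linalg.norm(L); L*=np.sign(L[0])
yaw=np.arctan2(L[1],L[0]); o=np.array(c)-15*L
print("yaw",np.degrees(yaw),"origin",o)
N=np.array([-L[1],L[0]])
def g(p): d=p[...,:2]*1000-o; return np.stack([d@L,d@N,p[...,2]*1000],-1)
G=g(P)
or_=roi&(hsv[...,0]<16)&(hsv[...,1]>170)&(P[...,2]>.075)
print("orange",or_.sum(),np.median(G[or_],0),np.percentile(G[or_],[5,95],0).round(1).tolist())
bl=roi&(hsv[...,0]>105)&(hsv[...,0]<130)&(hsv[...,1]>150)&(P[...,2]>.09); print("knob",np.median(G[bl],0))
an=teal&(G[...,0]<-70)&(G[...,2]>70); print("anvil",np.median(G[an],0))
br=teal&(G[...,2]>83)&(G[...,0]>0); print("bridge",np.median(G[br],0),np.percentile(G[br],[5,95],0).round(1).tolist())
# side
S=np.load("sideP.npy"); ims=cv2.imread("pics/side0.png"); h2=cv2.cvtColor(ims,cv2.COLOR_BGR2HSV); GS=g(S)
near=(abs(GS[...,0])<160)&(abs(GS[...,1])<60)
t2=near&(h2[...,0]>80)&(h2[...,0]<100)&(h2[...,1]>120)&(abs(GS[...,2]-30)<6)
print("side base",np.percentile(GS[t2],[1,99],0).round(1).tolist())
o2=near&(h2[...,0]<16)&(h2[...,1]>150)&(GS[...,2]>78); print("side orange",o2.sum(),np.median(GS[o2],0))
np.savez("g.npz",o=o,yaw=yaw)
r=R.from_euler("xyz",telemetry.get_obs()["tool_rot"],degrees=True); print(r.as_matrix().round(3))
```

```text
2179 0.03076861871771729
(597.000244140625, 21.531219482421875) (262.9541931152344, 103.76502990722656) 29.961523056030273
[[457.20001220703125, 0.800000011920929], [509.0, -89.0999984741211], [736.7999877929688, 42.20000076293945], [685.0, 132.10000610351562]]
yaw 29.961521 origin [584.00482845  14.03994465]
orange 67 [-54.86655828   0.47493504 117.14573664] [[-57.7, -14.7, 115.2], [-52.1, 15.1, 118.4]]
knob [ 41.54637701  -0.8577985  119.83549739]
anvil [-94.98570819  -0.20095297  81.74845792]
bridge [ 40.36611148 -14.25744802  91.80008661] [[30.1, -39.3, 89.1], [50.9, 38.0, 93.7]]
side base [[-111.2, -5.5, 24.2], [146.9, 55.8, 33.4]]
side orange 80 [-56.10924572  15.00921325 111.45657543]
[[-0.     0.926  0.377]
 [-0.     0.377 -0.926]
 [-1.    -0.     0.   ]]
```

Both cameras agree with the given sizes. The gauge origin is at (0.584, 0.014) with yaw 30°, the anvil is at −95/81.7 mm and the knob at 41.5/119.8 mm. The tool only needs to turn about 7.9° so that tool y points in the push direction. I'll move over with the fingers closed and stay high.

```bash
python3 -m pendant '[[0,[0,26,-25],[0,0,0]],[0,[0,52,-50],[0,0,0]],[0,[0,78,-75],[0,0,0]],[0,[0,104,-100],[0,0,0]],[0,[0,130,-125],[0,0,0]],[0,[0,156,-150],[0,0,0]],[0,[0,182,-175],[0,0,0]],[0,[0,208,-200],[0,0,0]],[0,[0,234,-225],[0,0,0]],[0,[0,260,-250],[0,0,0]]]'
python3 -m pendant '[[0,[0,26,-25],[-0.03,0,0]],[0,[0,52,-50],[-0.06,0,0]],[0,[0,78,-75],[-0.09,0,0]],[0,[0,104,-100],[-0.12,0,0]],[0,[0,130,-125],[-0.137,0,0]],[0,[0,156,-150],[-0.137,0,0]],[0,[0,182,-178],[-0.137,0,0]],[0,[0,182,-178],[-0.137,0,0]],[0,[0,182,-178],[-0.137,0,0]],[0,[0,182,-178],[-0.137,0,0]]]'
cat > w.py <<'E'
from h import *
from scipy.spatial.transform import Rotation as R
z=np.load("g.npz"); o=telemetry.get_obs(); y=z["yaw"]; L=np.array([np.cos(y),np.sin(y)]);N=np.array([-L[1],L[0]])
d=o["tool_pos"][:2]*1000-z["o"]; print("gauge xyz",(d@L).round(1),(d@N).round(1),(o["tool_pos"][2]*1000).round(1),"t",o["time_s"],"F",o["force"].round(2),"w",o["grip_width"])
M=R.from_euler("xyz",o["tool_rot"],degrees=True).as_matrix(); print("tooly az",np.degrees(np.arctan2(M[1,1],M[0,1])),M[:,0].round(3))
E
python3 w.py
```

```text
time_s: 1.83
tool_pos: [0.3921, -0.2708, 0.2398]
tool_rot: [4.7, 89.9, -63.1]
force: [0.9, -0.8, 0.1]
grip_width: 0.0283
time_s: 2.67
tool_pos: [0.4929, -0.0394, 0.2395]
tool_rot: [-51.0, 90.0, -111.0]
force: [0.1, -1.0, -0.0]
grip_width: 0.0005
gauge xyz -105.6 -0.8 239.5 t 2.6667 F [ 0.14 -0.97 -0.04] w 0.000494358786560778
tooly az 30.02242232084994 [-0.    -0.001 -1.   ]
```

```bash
python3 -m pendant '[[0,[20,0,0],[0,0,0]],[0,[40,0,0],[0,0,0]],[0,[60,0,0],[0,0,0]],[0,[80,0,0],[0,0,0]],[0,[100,0,0],[0,0,0]],[0,[115,0,0],[0,0,0]],[0,[125,0,0],[0,0,0]],[0,[131,0,0],[0,0,0]],[0,[131,0,0],[0,0,0]]]'
python3 w.py
python3 - <<'E'
from h import *
c=optics.read_camera("side"); cv2.imwrite("pics/s1.png",cv2.resize(c["image"][90:290,200:450],None,fx=3,fy=3,interpolation=2))
E
```

```text
time_s: 3.42
tool_pos: [0.4922, -0.0399, 0.1076]
tool_rot: [-121.9, 89.9, 178.0]
force: [-0.0, 0.6, 0.3]
grip_width: 0.0003
gauge xyz -106.4 -0.9 107.6 t 3.4167 F [-0.02  0.6   0.29] w 0.00032433570606373274
tooly az 29.912423956927245 [-0.002  0.    -1.   ]
```

View pics/s1.png

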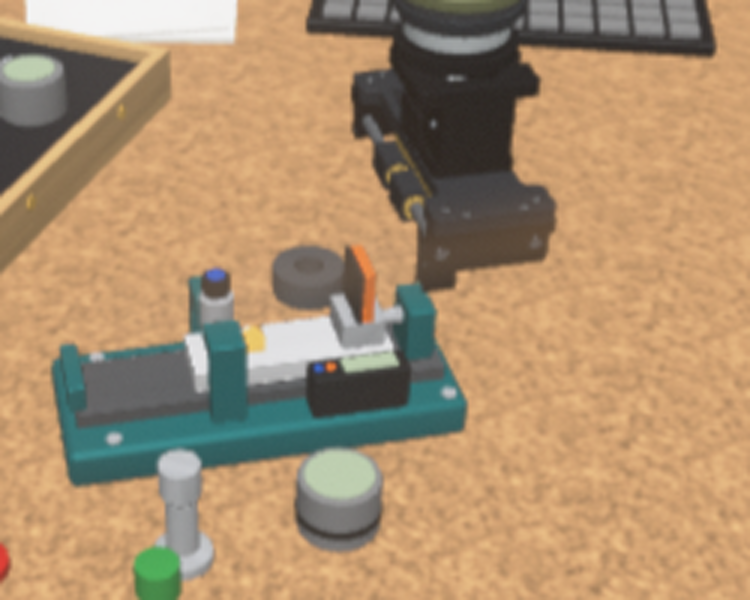

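The picture shows the closed fingers above and behind the anvil post, with the tip at crop (435,280). They sit clear on the orange side of the tab at (365,285), and the gripper body stays well above the knob at (215,280). Now a slow approach to contact.

```bash
python3 -m pendant '[[0,[0,10,0],[0,0,0]],[0,[0,18,0],[0,0,0]],[0,[0,24,0],[0,0,0]],[0,[0,28,0],[0,0,0]],[0,[0,32,0],[0,0,0]],[0,[0,36,0],[0,0,0]],[0,[0,40,0],[0,0,0]],[0,[0,45,0],[0,0,0]],[0,[0,45,0],[0,0,0]]]'; python3 w.py
python3 - <<'E'
from h import *
c=optics.read_camera("side"); cv2.imwrite("pics/s2.png",cv2.resize(c["image"][90:290,200:450],None,fx=3,fy=3,interpolation=2))
E
```

```text
time_s: 4.22
tool_pos: [0.532, -0.0164, 0.1082]
tool_rot: [-102.7, 89.9, -162.6]
force: [-3.4, -1.9, 1.9]
grip_width: 0.0005
gauge xyz -60.3 -0.4 108.2 t 4.2167 F [-3.41 -1.85  1.89] w 0.0004899796275796284
tooly az 30.01356367216243 [-0.001 -0.    -1.   ]
```

View pics/s2.png

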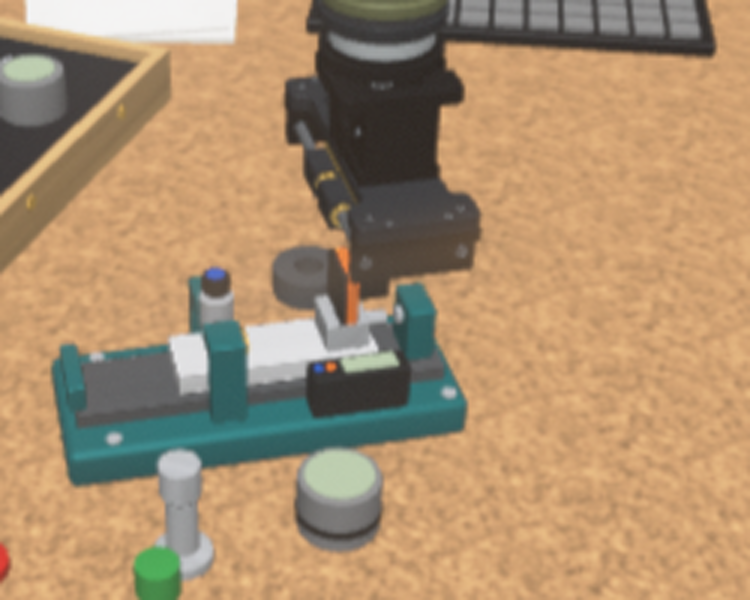

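The fingertips are in contact with the orange face at crop (352,290), the slide has left the anvil by about 11 mm, and the force is 3.9 N. I'll continue towards the stop.

```bash
python3 -m pendant '[[0,[0,6,0],[0,0,0]],[0,[0,12,0],[0,0,0]],[0,[0,18,0],[0,0,0]],[0,[0,24,0],[0,0,0]],[0,[0,30,0],[0,0,0]],[0,[0,36,0],[0,0,0]],[0,[0,41,0],[0,0,0]],[0,[0,45,0],[0,0,0]],[0,[0,48,0],[0,0,0]],[0,[0,48,0],[0,0,0]]]'; python3 w.py
python3 - <<'E'
from h import *
c=optics.read_camera("side"); cv2.imwrite("pics/s3.png",cv2.resize(c["image"][90:290,200:450],None,fx=3,fy=3,interpolation=2))
E
```

```text
time_s: 5.1
tool_pos: [0.5727, 0.007, 0.108]
tool_rot: [-99.4, 89.8, -159.5]
force: [-6.1, -3.1, 3.4]
grip_width: 0.0002
gauge xyz -13.3 -0.5 108.0 t 5.1 F [-6.14 -3.07  3.38] w 0.00024788539409269564
tooly az 29.987771707745846 [-0.003 -0.001 -1.   ]
```

View pics/s3.png

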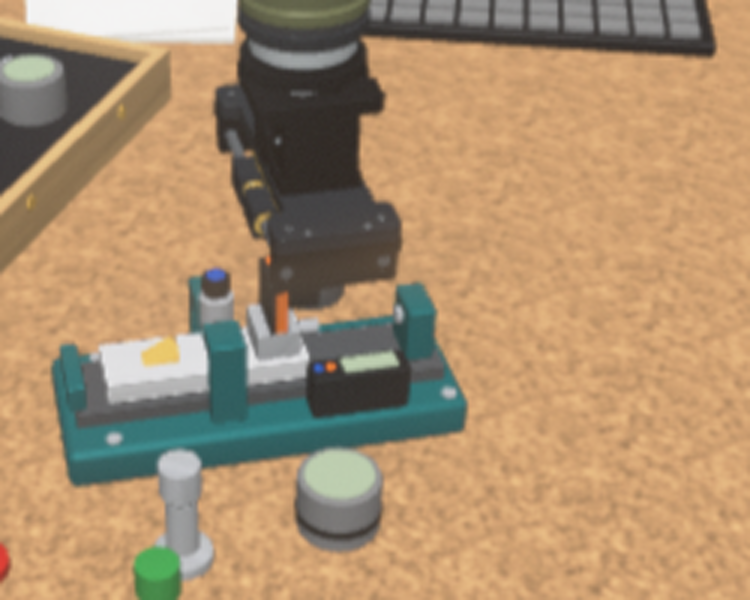

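The slide's far end is near the end stop and the pin has dropped behind the ramp. The force of 6.9 N still looks like spring only, so I'll creep until it jumps.

```bash
python3 -m pendant '[[0,[0,2,0],[0,0,0]],[0,[0,4,0],[0,0,0]],[0,[0,5,0],[0,0,0]],[0,[0,5,0],[0,0,0]]]'; python3 w.py
```

```text
time_s: 5.48
tool_pos: [0.5765, 0.0092, 0.108]
tool_rot: [-99.3, 89.8, -159.4]
force: [-5.6, -3.0, 3.0]
grip_width: 0.0005
gauge xyz -8.9 -0.4 108.0 t 5.4833 F [-5.64 -2.97  3.  ] w 0.0005204113950321955
tooly az 29.971318074378285 [-0.003 -0.001 -1.   ]
```

```bash
python3 -m pendant '[[0,[0,2,0],[0,0,0]],[0,[0,3,0],[0,0,0]],[0,[0,3,0],[0,0,0]]]'; python3 w.py;  python3 -m pendant '[[0,[0,2,0],[0,0,0]],[0,[0,3,0],[0,0,0]],[0,[0,3,0],[0,0,0]]]'; python3 w.py
```

```text
time_s: 5.73
tool_pos: [0.5789, 0.0106, 0.108]
tool_rot: [-98.2, 89.8, -158.2]
force: [-6.1, -2.7, 3.0]
grip_width: 0.0004
gauge xyz -6.1 -0.5 108.0 t 5.7333 F [-6.05 -2.69  2.98] w 0.0003653560682355133
tooly az 29.968165285686286 [-0.004 -0.002 -1.   ]
time_s: 5.98
tool_pos: [0.579, 0.0106, 0.108]
tool_rot: [-96.8, 89.4, -156.9]
force: [-13.6, -5.9, 9.3]
grip_width: 0.0004
gauge xyz -6.0 -0.5 108.0 t 5.9833 F [-13.65  -5.89   9.35] w 0.00036621972377274734
tooly az 29.92323747680917 [-0.01  -0.004 -1.   ]
```

The TCP stopped advancing and the force jumped to 15 N, so the slide is at its end stop. I'll back off now.

```bash
python3 -m pendant '[[0,[0,-10,0],[0,0,0]],[0,[0,-30,0],[0,0,0]],[0,[0,-50,0],[0,0,0]],[0,[0,-70,0],[0,0,0]],[0,[0,-90,0],[0,0,0]],[0,[0,-105,0],[0,0,0]],[0,[0,-105,0],[0,0,0]],[0,[0,-105,0],[0,0,0]],[0,[0,-105,0],[0,0,0]],[0,[0,-105,0],[0,0,0]]]'; python3 w.py
python3 - <<'E'
from h import *
for n in("side","top"):
    c=optics.read_camera(n); s=c["image"][90:290,200:450] if n=="side" else c["image"][140:300,180:400]; cv2.imwrite(f"pics/{n}4.png",cv2.resize(s,None,fx=3,fy=3,interpolation=2))
E
```

```text
time_s: 6.82
tool_pos: [0.4934, -0.0385, 0.1088]
tool_rot: [85.6, 89.9, 25.7]
force: [0.2, -0.2, -0.3]
grip_width: 0.0006
gauge xyz -104.7 -0.3 108.8 t 6.8167 F [ 0.23 -0.2  -0.35] w 0.0005731542477800764
tooly az 30.07612193293467 [ 0.002  0.001 -1.   ]
```

View pics/side4.png

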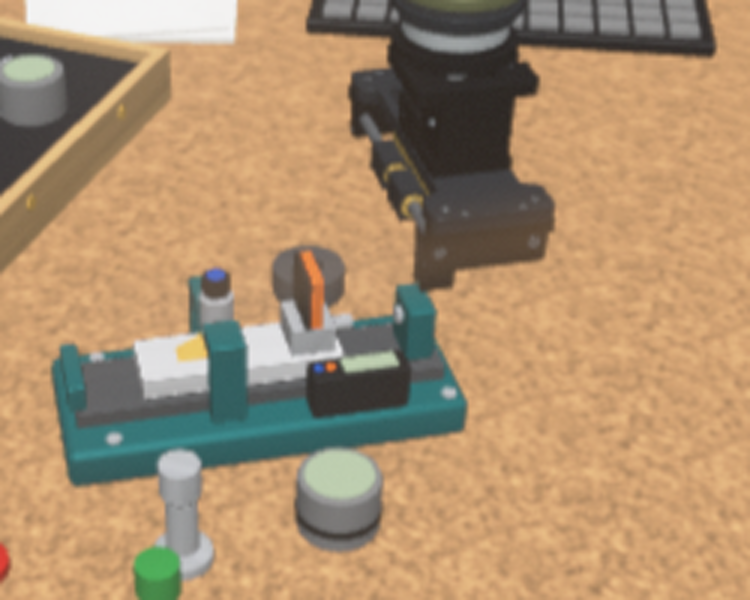

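The slide rests half way, with the tab at crop (312,290), the ramp past the bridge and the knob down at (215,283). The fingers are clear. I'll lift away and measure.

```bash
python3 -m pendant '[[0,[-20,-5,0],[0,0,0]],[0,[-45,-15,0],[0,0,0]],[0,[-75,-25,0],[0,0,0]],[0,[-100,-35,0],[0,0,0]],[0,[-115,-40,0],[0,0,0]],[0,[-115,-40,0],[0,0,0]],[0,[-115,-40,0],[0,0,0]]]'
python3 - <<'E'
from h import *
z=np.load("g.npz"); y=z["yaw"]; L=np.array([np.cos(y),np.sin(y)]);N=np.array([-L[1],L[0]])
def g(p): d=p[...,:2]*1000-z["o"]; return np.stack([d@L,d@N,p[...,2]*1000],-1)
for n in("top","side"):
    c=optics.read_camera(n); im=c["image"]; cv2.imwrite(f"pics/{n}5.png",im); G=g(cloud(c)); h=cv2.cvtColor(im,cv2.COLOR_BGR2HSV)
    i0=cv2.imread(f"pics/{n}0.png"); G0=g(np.load(n+"P.npy")); h0=cv2.cvtColor(i0,cv2.COLOR_BGR2HSV)
    for G_,h_,t in((G0,h0,"before"),(G,h,"after")):
        near=(abs(G_[...,0])<110)&(abs(G_[...,1])<25)
        o=near&(h_[...,0]<16)&(h_[...,1]>150)&(G_[...,2]>78)
        b=near&(h_[...,0]>105)&(h_[...,0]<130)&(h_[...,1]>130)&(G_[...,2]>90)
        print(n,t,"tab",o.sum(),np.median(G_[o],0).round(1),"knob",np.median(G_[b],0).round(1))
    for l in["setting_ring","plug_gauge","indicator"]:
        print(l,[(round(q["confidence"],2),round(q["centre"][0]*420),round(q["centre"][1]*560)) for q in models.landmark_of(n,l)[:3]])
E
```

```text
time_s: 7.5
tool_pos: [0.4584, -0.0593, 0.2241]
tool_rot: [42.8, 89.9, -17.2]
force: [0.4, 1.1, -0.1]
grip_width: 0.0002
top before tab 83 [-55.    0.5 117. ] knob [ 41.4  -0.6 119.6]
top after tab 83 [-20.8  -0.4 116.7] knob [ 41.4  -0.8 119.4]
setting_ring [(0.79, 209, 374)]
plug_gauge [(0.72, 229, 192), (0.64, 169, 199), (0.54, 218, 229)]
indicator [(0.61, 260, 259)]
side before tab 80 [-56.1  15.  111.5] knob [ 41.8  -1.7 118.2]
side after tab 89 [-21.8  15.4 111.4] knob [ 42.5  -0.5 119.1]
setting_ring [(0.56, 186, 301)]
plug_gauge [(0.94, 311, 256), (0.87, 283, 195), (0.59, 277, 259)]
indicator [(0.75, 266, 312)]
```

View pics/top5.png

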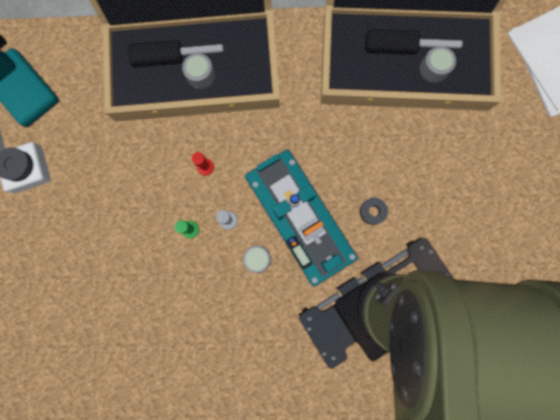

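The slide has moved 34.3 mm, the knob is back at its starting height, and all the loose parts are where they stood. The arm is well clear.

```bash
python3 -c "
from cell import env; print(env.sign_off())"
```

```text
the job is handed in; nothing more can be done
None
```

The gauge is open at its loading position, and I handed the job in at about 7.6 s of the 42 s allowed.

- **Push:** I pushed the orange face with closed fingertips from above the anvil. At the end stop the TCP stopped moving and the sideways force rose from about 7 N to about 15 N. I then backed off and lifted clear.
- **Slide and pin:** the tab shifted 34.2 mm in the top camera and 34.3 mm in the side camera, against a target of 35 ± 3 mm. The knob is within 1 mm of its starting height, so the pin is down.
- **Other parts:** the setting ring, plug gauge and indicator stand where they did, within a few pixels in both cameras. The tool force is back to noise level, and nothing of the robot touches the slide.

No check failed. The networks also reported the red and green look-alikes as the plug gauge; I identified the real one by its colour.

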